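# Dock the specimen carriers in scanning order

### The job

Load the three specimen carriers into their docks in scanning order - first the dock marked with one stud, then two, then three - by pushing each carrier in by its tab until it has moved the hidden pin and is fully home against the stop. The stops are set to different depths, so feel for them, and press gently: slides are glass (keep well under 25 N). Leave the bottle, the jar and the slide box alone.

Things in the scene. Friction and masses are not known exactly. Their poses are not given: they have to be found in the camera images.
- dock1: Dock 1: fixed dock, white hood on a dark steel base, with one black stud (12 mm wide) on its hood; left/middle/right order varies. x: lane centre line, the push direction; z up; origin on the bench under the hood's front edge. Base plate 80 mm wide, x -165 to +100 mm, top 6 mm above the bench. Hood 64 mm wide, x 0 to +100, underside 20, top 30 mm above the bench (studs 33)
- mouth1 (a point): Middle of the entry of dock 1's flared mouth, on its plate (6 mm up), at dock x -60 mm: about 68 mm wide here, narrowing to 34 mm at x -20; from there straight rails 34 mm apart run to x +100. All these walls are 14 mm high, tops 20 mm above the bench. Axes as the dock's
- pin1 (a joint): Travel (m) of the rubber-faced pin hidden in dock 1: 0 untouched, 0.010 against its stop. A carrier's nose meets it somewhere at dock x +15 to +40 mm, set differently in each dock, and is home 10 mm on. It takes some 3 N to move, stays where it is left; its rubber gives 3 N per mm. Its thin steel tail slides out at the dock's back
- carrier1: Loose aluminium specimen carrier lying askew before the mouth of dock 1, where it belongs; about 0.18 kg, all three alike, slick underneath. Slab 70 mm long (x, nose at +35), 30 wide, 10 thick, glass slide on top, and an upright push tab over the full width at the tail: x -35 to -25, top 34 mm above the underside. Origin: middle of the underside, x to the nose, z up
- dock2: Dock 2: fixed dock, white hood on a dark steel base, with two black studs (12 mm wide) on its hood; left/middle/right order varies. x: lane centre line, the push direction; z up; origin on the bench under the hood's front edge. Base plate 80 mm wide, x -165 to +100 mm, top 6 mm above the bench. Hood 64 mm wide, x 0 to +100, underside 20, top 30 mm above the bench (studs 33)
- mouth2 (a point): Middle of the entry of dock 2's flared mouth, on its plate (6 mm up), at dock x -60 mm: about 68 mm wide here, narrowing to 34 mm at x -20; from there straight rails 34 mm apart run to x +100. All these walls are 14 mm high, tops 20 mm above the bench. Axes as the dock's
- pin2 (a joint): Travel (m) of the rubber-faced pin hidden in dock 2: 0 untouched, 0.010 against its stop. A carrier's nose meets it somewhere at dock x +15 to +40 mm, set differently in each dock, and is home 10 mm on. It takes some 3 N to move, stays where it is left; its rubber gives 3 N per mm. Its thin steel tail slides out at the dock's back
- carrier2: Loose aluminium specimen carrier lying askew before the mouth of dock 2, where it belongs; about 0.18 kg, all three alike, slick underneath. Slab 70 mm long (x, nose at +35), 30 wide, 10 thick, glass slide on top, and an upright push tab over the full width at the tail: x -35 to -25, top 34 mm above the underside. Origin: middle of the underside, x to the nose, z up
- dock3: Dock 3: fixed dock, white hood on a dark steel base, with three black studs (12 mm wide) on its hood; left/middle/right order varies. x: lane centre line, the push direction; z up; origin on the bench under the hood's front edge. Base plate 80 mm wide, x -165 to +100 mm, top 6 mm above the bench. Hood 64 mm wide, x 0 to +100, underside 20, top 30 mm above the bench (studs 33)
- mouth3 (a point): Middle of the entry of dock 3's flared mouth, on its plate (6 mm up), at dock x -60 mm: about 68 mm wide here, narrowing to 34 mm at x -20; from there straight rails 34 mm apart run to x +100. All these walls are 14 mm high, tops 20 mm above the bench. Axes as the dock's
- pin3 (a joint): Travel (m) of the rubber-faced pin hidden in dock 3: 0 untouched, 0.010 against its stop. A carrier's nose meets it somewhere at dock x +15 to +40 mm, set differently in each dock, and is home 10 mm on. It takes some 3 N to move, stays where it is left; its rubber gives 3 N per mm. Its thin steel tail slides out at the dock's back
- carrier3: Loose aluminium specimen carrier lying askew before the mouth of dock 3, where it belongs; about 0.18 kg, all three alike, slick underneath. Slab 70 mm long (x, nose at +35), 30 wide, 10 thick, glass slide on top, and an upright push tab over the full width at the tail: x -35 to -25, top 34 mm above the underside. Origin: middle of the underside, x to the nose, z up
- dropper_bottle: Bystander: amber glass bottle, black cap, 44 mm wide, 105 mm tall, standing at the left; origin centre of underside. Leave alone.
- reagent_jar: Bystander: amber jar, white lid, 52 mm wide, 65 mm tall, standing at the right; origin centre of underside. Leave alone.
- slide_box: Bystander: green slide box 55 x 85 x 30 mm lying at the left, nearer the robot; origin centre of underside. Leave alone.
Things that resemble listed ones, but are neither listed nor needed, are in the scene too. What is shaped like the carrier2 but purple is not meant.

How it is judged:
By the outcome, as a careful person would: the job done as asked, in the order asked, and still so for the second after the job is handed in, with the robot touching nothing.
It also fails if it takes over 64 s, if anything falls off the work surface, if the arm or the gripper's body presses on something with over 40 N, if the wrist force passes 120 N, or if a joint passes its speed limit or range.

### The arm

A 6-joint arm with a two-finger parallel gripper is mounted at the origin on the work surface. World frame = base frame: x ahead of the robot, y to its left, z up, the work surface at z = 0. Lengths are in mm, angles in rad, forces in N, time in s.
With the tool pointing down it reaches from about 375 to 900 mm from the base axis. Payload 3.1 kg.
Tool frame: the origin (TCP) lies midway between the tips of the shut fingers; the grasp point (between the pads) lies 19 mm behind it; z points along the fingers, y is the line along which they close (so a half turn about z gives the same grasp; the last joint's range is limited). The gripper opens to 85 mm and grips with 20 to 120 N. Pads are 22 mm wide; open, the fingers measure 114 mm over their backs; the gripper's body (76 mm by 85 mm) begins 54 mm behind the grasp point. The pads swing forward as they close: fully open they stand 13 mm farther back than shut.
Start: joints at [1.081, 0.527, 1.433, -0, 1.181, -0.178], TCP at [191.692, 594.854, 231.31] pointing down, gripper open.
Joint ranges: [-3.08, 3.08], [-0.75, 2.2], [0.22, 2.44], [-1.43, 4.57], [0, 2.65], [-2.85, 2.85]. Speed limits (rad/s): [2.79, 2.79, 3.14, 3.14, 3.14, 3.14].

### API

Orientations are given as a unit quaternion [x, y, z, w].
In Python, from workcell import get_obs, get_image, camera_params, hand_in, masks_of, tip_of gives the robot as it stands.
- The arm moves only by the shell command python3 -m handwheel 'ROWS' [OPENING]. ROWS is JSON, a list of rows, each a list of 4 numbers: the shift along the world's x, y, z in m, then the turn about the world's z in degrees. In form: [[tx, ty, tz, spin], ...]. A call has exactly 5 rows; each row is the pose to reach, as a shift and turn from the pose commanded when the call began; what a row does not reach only later rows make up. A row lasts 1/12 s, in which the tool goes at most 41.7 mm and 7.16 degrees, less where a joint would pass 70% of its speed; a pose out of reach is approached as far as the arm can. A call with a gripper value outside its range is refused whole. OPENING is the opening, from 0 (shut) to 1 (fully open), set as the call begins (- or left out, the last holds). The fingers move at their own pace and stop on an object; the grip force is fixed at half the most. Time passes only in rows, so rows that repeat a pose let the fingers close, or fill a call up. It gives the time, the measured TCP pose, the force, the opening and the grip force at its end, in the units of the state.
- get_obs(): the state, without advancing time (a new reading comes with each control period).
- get_image(name): name is "scene" or "top" or "wrist"; returns (picture, depth): 400x640x3 uint8, red, green, blue; 400x640 float32, mm along the optical axis (not along the pixel's ray), 0 where there is no reading.
- camera_params(name): a dict with "mtx" (3x3 intrinsics, pixels), "R" (3x3) and "t" (3): a world point X has camera coordinates R X + t; the wrist camera has in their place "hand_eye" (4x4, takes a point from camera to tool coordinates, whose origin is the TCP and whose axes are the flange's). Camera axes: x right, y down, z forward; pixel columns grow to the right and rows downward; lengths in mm; the calibration is good to about 2 mm. The wrist camera is an equidistant fisheye: a pixel r from the principal point sees the ray r / f radians off the axis. A picture is of the moment at which its call begins: read the wrist's pose just before it. camera_params takes no time and is no camera call.
- hand_in(): hands the job in; it is judged then, once.
Trained networks look in the newest picture that a camera, given by its name, has taken for a name from the list of things; names that differ only in an ending like _2 or _b are one class to them, and where a whole thing is asked for, a point or a joint stands for the part that bears it (a point fixed in the world has none). Each returns a list of dicts, best first, with "score" (0 to 1); they miss things now and then, are a little off and sometimes report something else, mostly with a low value. They report only what shows in the picture. A call takes as long as a camera call. They do not tell look-alikes from the thing itself.
- masks_of(camera, query): "region" (400x640 bool, what is visible of it) and "box" ([left, top, width, height] in pixels, round what is visible of it).
- tip_of(camera, query): "xy" ([column, row] in pixels: a listed point, or the origin of a listed thing).
The state is a dict: "time": time; "qpos": joint angles; "joint_vel": joint speeds; "effort": joint torques, N m; "ee_pos": TCP position; "eef_rot": TCP orientation; "wrist_force": force on the tool from outside, world axes, zero at the start; "wrist_torque": the same for the moment, N m; "grip_width": opening from 0.0 (shut) to 1.0 (fully open); "gripper_force": force on a finger pad.
Only numpy, scipy, OpenCV 4.12 (cv2) and the standard library are available. Lean on these libraries where they do the work, as an engineer would, in place of code of your own. Each camera call takes 0.05 s, during which the arm holds its last target. There are 200 camera calls.

## Working session

There is one attempt and no reset: what is moved stays moved. The work goes in short steps, Python scripts to look and compute and a shell command to move; the robot and the scene stay as the last step left them, time stands still between calls to the robot, and variables do not carry over. Pictures are saved under pics/ and viewed, at most 10 in all, crops included, and the job is handed in when it is done.

```bash
mkdir -p pics
python3 - <<'E'
from workcell import *
import cv2,numpy as np
o=get_obs();print({k:np.round(v,3).tolist() for k,v in o.items()})
for n in("top","scene"):
    p,d=get_image(n);cv2.imwrite(f"pics/{n}0.png",p[:,:,::-1]);np.save(f"{n}_d.npy",d);np.save(f"{n}_p.npy",p)
    c=camera_params(n);print(n,np.round(c["mtx"],1).tolist(),np.round(c["R"],3).tolist(),np.round(c["t"],1).tolist())
    for q in("dock1","dock2","dock3","carrier1","carrier2","carrier3"):
        print(q,[(round(r["score"],2),np.round(r["xy"],1).tolist()) for r in tip_of(n,q)])
E
```

```text
{'time': 0.0, 'qpos': [1.081, 0.528, 1.434, 0.0, 1.181, -0.178], 'joint_vel': [-0.001, 0.0, 0.002, -0.001, 0.0, 0.0], 'effort': [0.001, -44.235, -17.802, -0.0, 0.008, 0.0], 'ee_pos': [191.329, 594.245, 230.325], 'eef_rot': [0.155, 0.988, -0.001, -0.0], 'wrist_force': [-0.674, -0.187, 0.021], 'wrist_torque': [-0.076, -0.006, 0.013], 'gripper_force': 0.0, 'grip_width': 0.999}
top [[399.7, 0.0, 323.5], [0.0, 399.7, 202.2], [0.0, 0.0, 1.0]] [[-0.012, -0.999, 0.03], [-0.986, 0.006, -0.167], [0.167, -0.031, -0.986]] [-11.8, 553.4, 969.0]
dock1 [(0.81, [241.5, 186.0]), (0.65, [310.2, 175.5])]
dock2 [(0.81, [241.5, 186.0]), (0.65, [310.2, 175.5])]
dock3 [(0.81, [241.5, 186.0]), (0.65, [310.2, 175.5])]
carrier1 [(0.78, [228.3, 223.7]), (0.65, [390.6, 221.1]), (0.59, [309.8, 210.3]), (0.56, [411.8, 269.3]), (0.42, [307.6, 174.5])]
carrier2 [(0.78, [228.3, 223.7]), (0.65, [390.6, 221.1]), (0.59, [309.8, 210.3]), (0.56, [411.8, 269.3]), (0.42, [307.6, 174.5])]
carrier3 [(0.78, [228.3, 223.7]), (0.65, [390.6, 221.1]), (0.59, [309.8, 210.3]), (0.56, [411.8, 269.3]), (0.42, [307.6, 174.5])]
scene [
[... 153 characters left out ...]
6.3]
dock1 [(0.95, [268.2, 283.3]), (0.89, [347.2, 242.0]), (0.71, [382.2, 190.2]), (0.68, [396.2, 207.9])]
dock2 [(0.95, [268.2, 283.3]), (0.89, [347.2, 242.0]), (0.71, [382.2, 190.2]), (0.68, [396.2, 207.9])]
dock3 [(0.95, [268.2, 283.3]), (0.89, [347.2, 242.0]), (0.71, [382.2, 190.2]), (0.68, [396.2, 207.9])]
carrier1 [(0.83, [202.9, 227.4]), (0.79, [320.4, 216.8]), (0.71, [241.7, 247.3]), (0.67, [373.5, 182.0]), (0.5, [266.1, 279.3])]
carrier2 [(0.83, [202.9, 227.4]), (0.79, [320.4, 216.8]), (0.71, [241.7, 247.3]), (0.67, [373.5, 182.0]), (0.5, [266.1, 279.3])]
carrier3 [(0.83, [202.9, 227.4]), (0.79, [320.4, 216.8]), (0.71, [241.7, 247.3]), (0.67, [373.5, 182.0]), (0.5, [266.1, 279.3])]
```

Run:
```python
import cv2
i=cv2.imread("pics/top0.png");cv2.imwrite("pics/top0c.png",cv2.resize(i[110:310,190:450],None,fx=3,fy=3,interpolation=cv2.INTER_CUBIC))
```

```text
(no output)
```

View pics/top0c.png

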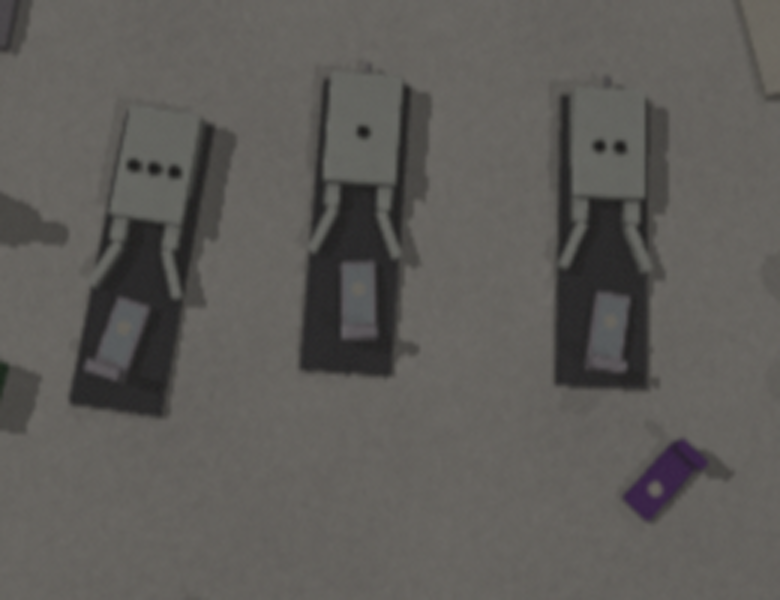

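View pics/scene0.png

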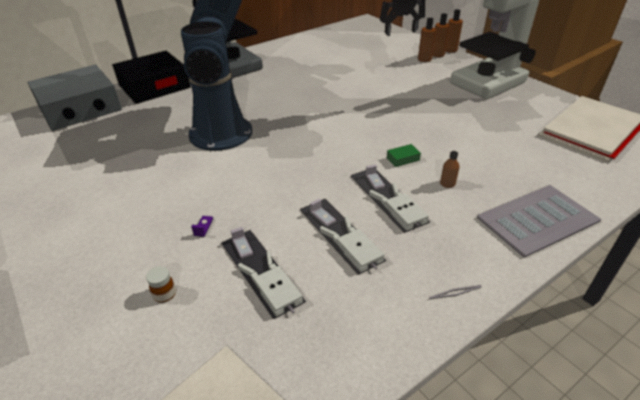

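The left dock has three studs at crop (155,168), the middle one has one at (363,132), and the right one has two at (610,147). Each dock has a grey carrier in front of its mouth. The purple look-alike at crop (665,480), off the docks, is not meant. Next I'll measure positions in orthophotos.

```bash
cat > h.py <<'E'
import numpy as np,cv2
from workcell import *
# orthophoto: 1 px=0.5mm ; col = (Y1-y)*2 , row=(X1-x)*2
X1,Y1,W,H=900,350,1400,1000
def ortho(p,c,z):
    K,R,t=c["mtx"],c["R"],c["t"]
    Hm=K@np.column_stack([R[:,0],R[:,1],R[:,2]*z+t])  # (x,y,1)->pix
    A=np.array([[0,-.5,X1],[-.5,0,Y1],[0,0,1.]])    # ortho pix->(x,y)
    return cv2.warpPerspective(p,Hm@A,(W,H),flags=cv2.INTER_LINEAR|cv2.WARP_INVERSE_MAP)
def w(uv): return np.array([X1-uv[1]/2,Y1-uv[0]/2])
E
python3 - <<'E'
from h import *
p=np.load("top_p.npy");d=np.load("top_d.npy");c=camera_params("top")
g=lambda z:ortho(p,c,z).astype(int)
tiles=[]
for z,lab in((30,"hood"),(6,"plate"),(16,"carr")):
    o=g(z);cv2.imwrite(f"o{z}.png",o[:,:,::-1].astype(np.uint8))
    m=o.sum(2)/3
    print(lab,np.percentile(m,[1,5,20,50,80,95,99]))
# depth heights
v,u=np.mgrid[0:400,0:640];K=c["mtx"]
P=np.stack([(u-K[0,2])/K[0,0]*d,(v-K[1,2])/K[1,1]*d,d],-1)
Wd=(P-c["t"])@c["R"]
for n,(a,b) in dict(studhood1=(311,150),bench=(350,200),plate1=(300,225),car1=(309,205),tab1=(309,219),hood3=(241,175),hood2=(393,165),car2=(393,220),car3=(232,220)).items():print(n,p[b,a],np.round(Wd[b,a],1))
E
```

```text
hood [ 37.          42.          87.66666667  98.33333333  99.66666667
 101.         101.66666667]
plate [ 36.66666667  41.66666667  87.66666667  98.33333333  99.66666667
 101.         101.66666667]
carr [ 36.66666667  42.          87.66666667  98.33333333  99.66666667
 101.         101.66666667]
studhood1 [98 99 94] [696.6  13.9  28.1]
bench [102 100  95] [566.4 -89.1   1.1]
plate1 [42 42 41] [499.9  43.9   6.9]
car1 [102 100  93] [551.5  20.1  14.4]
tab1 [89 84 88] [511.5  20.1  39. ]
hood3 [101 102  96] [628.7 195.7  31.7]
hood2 [101 102  97] [ 653.4 -201.3   33.8]
car2 [90 93 93] [ 509.5 -198.2   20. ]
car3 [99 96 92] [513.1 218.5  17.9]
```

```bash
python3 -c "
import cv2
i=cv2.imread('o16.png');print(i.shape);g=cv2.convertScaleAbs(i,alpha=2.0)[250:800,200:1150];
for k in range(0,950,100):cv2.putText(g,str(200+k),(k,10),0,.35,(0,255,255))
for k in range(0,550,100):cv2.putText(g,str(250+k),(0,k+10),0,.35,(0,255,255))
cv2.imwrite('pics/o16.png',cv2.resize(g,(800,463)))"
```

```text
(1000, 1400, 3)
```

View pics/o16.png

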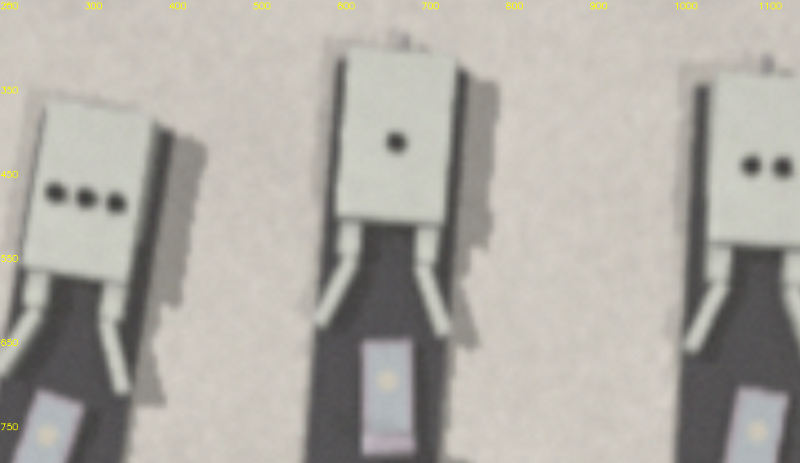

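```bash
cat > meas.py <<'E'
from h import *
def meas(p,c,only=None):
    m6=ortho(p,c,6).mean(2);m16=ortho(p,c,16).mean(2);out={}
    dark=((m6<58)&(m6>5)).astype(np.uint8)
    for n,(x,y) in {1:(500,20),2:(490,-200),3:(490,225)}.items():
        # plate edges: rows 12..90 mm ahead of the front, dark extent per row
        pts=[[],[]];fr=[]
        r0,c0=int((X1-x)*2),int((Y1-y)*2)
        win=dark.copy();win[:, :c0-130]=0;win[:,c0+130:]=0;win[:r0-180]=0
        k,lab,st,ce=cv2.connectedComponentsWithStats(cv2.morphologyEx(win,cv2.MORPH_OPEN,np.ones((5,5))))
        j=1+np.argmax(st[1:,4]);b=lab==j
        rows=np.where(b.any(1))[0];rmax=rows.max()
        L=[];Rr=[]
        for r in range(rmax-150,rmax-14):
            cc=np.where(b[r])[0]
            if len(cc)>30:
                L.append(w((cc.min(),r)));Rr.append(w((cc.max()+1,r)))
        fl=[np.polyfit([a[0] for a in q],[a[1] for a in q],1) for q in(L,Rr)]
        s=(fl[0][0]+fl[1][0])/2;ang=np.arctan(s);f=np.array([np.cos(ang),np.sin(ang)]);lft=np.array([-f[1],f[0]])
        wid=(np.polyval(fl[0],x)-np.polyval(fl[1],x))*np.cos(ang)
        mid=np.array([x,(np.polyval(fl[0],x)+np.polyval(fl[1],x))/2])
        # front edge: along lines near the centre
        e=[]
        for o in np.arange(-30,31,5):
            q=[(mid+f*t+lft*o) for t in np.arange(-70,0,.5)]
            vals=[b[int((X1-a[0])*2),int((Y1-a[1])*2)] for a in q]
            if any(vals):e.append(np.arange(-70,0,.5)[np.argmax(vals)])
        org=mid+f*(np.median(e)+165)
        # carrier: not-dark region inside lane in front of the mouth
        uu=np.mgrid[0:H,0:W];Xx=X1-uu[0]/2-org[0];Yy=Y1-uu[1]/2-org[1]
        a=Xx*f[0]+Yy*f[1];l=-Xx*f[1]+Yy*f[0]
        cm=((m16>68)&(a>-160)&(a<-57)&(abs(l)<34)).astype(np.uint8)
        k,lab,st,ce=cv2.connectedComponentsWithStats(cv2.morphologyEx(cm,cv2.MORPH_OPEN,np.ones((7,7))))
        if k>1:
            j=1+np.argmax(st[1:,4]);ys,xs=np.where(lab==j)
            rc=cv2.minAreaRect(np.column_stack([xs,ys]).astype(np.float32))
            bx=np.array([w(q) for q in cv2.boxPoints(rc)]);
            ee=[bx[1]-bx[0],bx[2]-bx[1]];ll=max(ee,key=np.linalg.norm);ll=ll*np.sign(ll[0])
            cx=bx.mean(0);dd=cx-org
            car=[np.round(cx,1).tolist(),"yaw",round(np.degrees(np.arctan2(ll[1],ll[0])),1),"size",[round(np.linalg.norm(q),1) for q in ee],"along",round(dd@f,1),"lat",round(dd@lft,1)]
        else: car=None
        print(n,"org",np.round(org,1),"ang",round(np.degrees(ang),2),np.round(np.degrees(np.arctan([fl[0][0],fl[1][0]])),1),"wid",round(wid,1),"car",car)
E
python3 - <<'E'
from meas import *
meas(np.load("top_p.npy"),camera_params("top"))
E
```

```text
1 org [642.1  18.1] ang -4.54 [-4.7 -4.4] wid 79.4 car [[539.2000122070312, 20.0], 'yaw', np.float32(-0.0), 'size', [np.float32(30.0), np.float32(66.5)], 'along', np.float64(-102.6), 'lat', np.float64(-6.2)]
2 org [ 627.3 -199.7] ang -2.88 [-3.2 -2.5] wid 80.3 car [[509.79998779296875, -197.39999389648438], 'yaw', np.float32(-5.1), 'size', [np.float32(68.4), np.float32(33.7)], 'along', np.float64(-117.5), 'lat', np.float64(-3.6)]
3 org [610.6 206.6] ang -7.04 [-4.7 -9.3] wid 80.4 car [[506.5, 225.5], 'yaw', np.float32(-24.8), 'size', [np.float32(70.8), np.float32(33.5)], 'along', np.float64(-105.6), 'lat', np.float64(6.0)]
```

```bash
python3 -m handwheel '[[0.017,-0.035,0,2],[0.034,-0.07,0,4],[0.051,-0.105,0,6],[0.068,-0.14,0,8],[0.085,-0.175,0,8]]' 0
python3 -m handwheel '[[0.017,-0.035,0,1],[0.034,-0.07,0,2],[0.051,-0.105,0,3],[0.068,-0.14,0,4],[0.085,-0.175,0,5]]'
python3 -m handwheel '[[0.017,-0.035,0,0],[0.034,-0.07,0,0],[0.051,-0.105,0,0],[0.068,-0.14,0,0],[0.085,-0.175,0,0]]'
python3 -m handwheel '[[0.007,-0.025,-0.02,0],[0.014,-0.051,-0.04,0],[0.014,-0.051,-0.06,0],[0.014,-0.051,-0.08,0],[0.014,-0.051,-0.08,0]]'
```

```text
time: 1.12
ee_pos: [277.1, 418.4, 231.5]
eef_rot: [0.085, 0.996, 0.0, 0.0]
wrist_force: [0.4, 0.8, -1.1]
grip_width: 0.303
gripper_force: 0.0
time: 1.53
ee_pos: [362.3, 243.3, 231.7]
eef_rot: [0.042, 0.999, 0.0, 0.001]
wrist_force: [0.1, -0.3, 0.4]
grip_width: 0.003
gripper_force: 0.0
time: 1.95
ee_pos: [447.3, 67.9, 231.7]
eef_rot: [0.043, 0.999, 0.0, 0.0]
wrist_force: [0.4, 0.4, -0.6]
grip_width: -0.001
gripper_force: 0.0
time: 2.37
ee_pos: [458.6, 18.5, 148.6]
eef_rot: [0.043, 0.999, 0.001, -0.003]
wrist_force: [-1.9, 0.8, -0.1]
grip_width: 0.002
gripper_force: 0.0
```

Run:
```python
from h import *
o=get_obs();print(np.round(o["ee_pos"],1),np.round(o["eef_rot"],3),np.round(o["wrist_force"],2),o["time"],o["grip_width"])
p,d=get_image("wrist");c=camera_params("wrist");print({k:np.round(v,3).tolist() for k,v in c.items()})
np.save("w_p.npy",p);cv2.imwrite("pics/w1.png",p[:,:,::-1])
print([(round(r["score"],2),np.round(r["xy"],1).tolist()) for q in("dock1","mouth1","carrier1") for r in tip_of("wrist",q)])
```

```text
[458.6  18.5 148.6] [ 0.043  0.999  0.001 -0.003] [-1.91  0.76 -0.09] 2.3667 0.0024276368712574186
{'mtx': [[309.707, 0.0, 319.705], [0.0, 309.707, 190.91], [0.0, 0.0, 1.0]], 'hand_eye': [[-0.0, -0.961, -0.277, 70.067], [1.0, -0.0, 0.001, -0.209], [-0.001, -0.277, 0.961, -143.12], [0.0, 0.0, 0.0, 1.0]]}
[(0.89, [332.6, 327.9]), (0.8, [167.5, 316.8]), (0.96, [494.4, 247.6]), (0.71, [153.9, 282.2]), (0.96, [139.2, 237.5]), (0.86, [91.5, 133.7]), (0.77, [506.1, 211.5])]
```

View pics/w1.png

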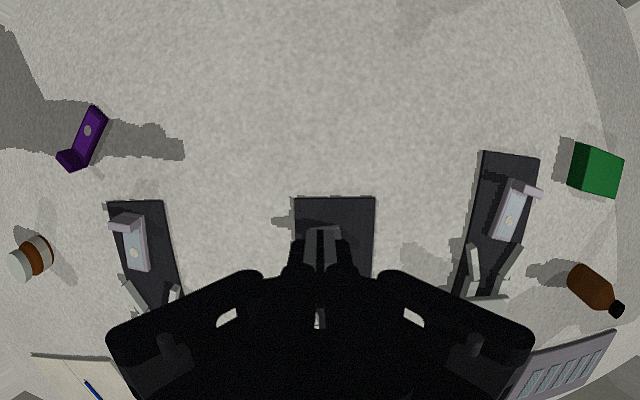

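The wrist view faces back towards the robot: dock 1's plate is at (335,235), and the gripper hides its carrier. I'll half-turn the tool, so the camera looks ahead at the docks.

```bash
for i in 1; do python3 -m handwheel '[[0,0,0,-7],[0,0,0,-14],[0,0,0,-21],[0,0,0,-28],[0,0,0,-35]]'
python3 -m handwheel '[[0,0,0,-7],[0,0,0,-14],[0,0,0,-21],[0,0,0,-28],[0,0,0,-35]]'
python3 -m handwheel '[[0,0,0,-7],[0,0,0,-14],[0,0,0,-21],[0,0,0,-28],[0,0,0,-35]]'
python3 -m handwheel '[[0,0,0,-7],[0,0,0,-14],[0,0,0,-21],[0,0,0,-28],[0,0,0,-35]]'
python3 -m handwheel '[[0,0,0,-7],[0,0,0,-14],[0,0,0,-21],[0,0,0,-28],[0,0,0,-35]]'
python3 -m handwheel '[[0,0,0,-5],[0,0,0,-5],[0,0,0,-5],[0,0,0,-5],[0,0,0,-5]]'; done | tail -6
cat >> h.py <<'E'
from scipy.spatial.transform import Rotation as Ro
def wortho(z,name=None,size=None):
    """rectified top-down picture of plane z from the wrist camera, same grid as ortho"""
    o=get_obs();p,d=get_image("wrist");c=camera_params("wrist");K=c["mtx"]
    T=np.eye(4);T[:3,:3]=Ro.from_quat(o["eef_rot"]).as_matrix();T[:3,3]=o["ee_pos"]
    M=np.linalg.inv(T@c["hand_eye"])
    v,u=np.mgrid[0:H,0:W].astype(float)
    P=np.stack([X1-v/2,Y1-u/2,np.full_like(u,z)],-1)@M[:3,:3].T+M[:3,3]
    rr=np.hypot(P[...,0],P[...,1]);s=np.arctan2(rr,P[...,2])/np.maximum(rr,1e-6)
    mx=(K[0,0]*s*P[...,0]+K[0,2]).astype(np.float32);my=(K[1,1]*s*P[...,1]+K[1,2]).astype(np.float32)
    if name:cv2.imwrite(name,p[:,:,::-1])
    return cv2.remap(p,mx,my,cv2.INTER_LINEAR)
E
python3 - <<'E'
from h import *
o=get_obs();print(np.round(o["ee_pos"],1),np.round(o["eef_rot"],3),np.round(o["wrist_force"],2),o["time"],np.round(o["qpos"],2))
a=wortho(16,"w2.png");cv2.imwrite("wo16.png",a[:,:,::-1])
g=a[300:900,100:1250,::-1].copy()
for k in range(0,1150,100):cv2.putText(g,str(int(350-(100+k)/2)),(k,12),0,.5,(0,0,255))
for k in range(0,600,100):cv2.putText(g,str(int(900-(300+k)/2)),(0,k+12),0,.5,(0,0,255))
cv2.imwrite("pics/wo16.png",cv2.resize(g,None,fx=.69,fy=.69,interpolation=cv2.INTER_AREA))
E
```

```text
time: 5.07
ee_pos: [461.0, 19.0, 151.8]
eef_rot: [0.999, -0.042, 0.001, 0.0]
wrist_force: [0.3, 0.1, 0.8]
grip_width: -0.002
gripper_force: 0.0
[461.   19.  151.8] [ 0.999 -0.042  0.001  0.   ] [0.26 0.1  0.79] 5.0667 [-0.2   0.44  1.91  0.    0.79  1.45]
```

View pics/wo16.png

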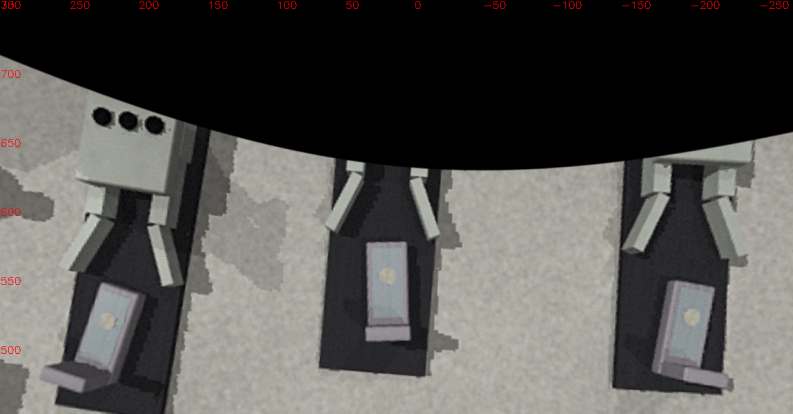

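The rectified view confirms the top-camera numbers: mouth 1 at (582,23) and carrier 1's slab nose at (575,20), tail near x=505, yaw about 0. Now I'll descend behind carrier 1's tab.

```bash
python3 -m handwheel '[[0.003,0.001,-0.028,0],[0.006,0.001,-0.056,0],[0.009,0.001,-0.084,0],[0.009,0.001,-0.112,0],[0.009,0.001,-0.138,0]]'
python3 -m handwheel '[[0.003,0,0,0],[0.006,0,0,0],[0.009,0,0,0],[0.012,0,0,0],[0.015,0,0,0]]'
```

```text
time: 5.53
ee_pos: [470.1, 19.8, 12.0]
eef_rot: [0.999, -0.042, 0.0, 0.0]
wrist_force: [0.7, -0.1, -0.9]
grip_width: 0.001
gripper_force: 0.0
time: 5.95
ee_pos: [486.4, 19.6, 15.0]
eef_rot: [0.999, -0.042, 0.002, 0.0]
wrist_force: [-0.3, 0.5, -0.4]
grip_width: 0.001
gripper_force: 0.0
```

```bash
python3 -m handwheel '[[0.004,0,0,0],[0.008,0.0005,-0.001,0],[0.012,0.001,-0.001,0],[0.016,0.0015,-0.001,0],[0.02,0.002,-0.001,0]]'
python3 -m handwheel '[[0.004,0,0,0],[0.008,0.0005,0,0],[0.012,0.001,0,0],[0.016,0.0015,0,0],[0.02,0.002,0,0]]'
cat > look.py <<'E'
import sys
from h import *
n=sys.argv[1];cx,cy=float(sys.argv[2]),float(sys.argv[3])
a=wortho(16);r,c=int((X1-cx)*2),int((Y1-cy)*2)
g=a[max(r-200,0):r+100,max(c-130,0):c+130,::-1].copy();c0=max(c-130,0);r0=max(r-200,0)
g=cv2.resize(g,None,fx=2,fy=2)
for k in range(0,g.shape[1],80):cv2.putText(g,str(int(Y1-(c0+k/2)/2)),(k,12),0,.4,(0,0,255))
for k in range(0,g.shape[0],80):cv2.putText(g,str(int(X1-(r0+k/2)/2)),(0,k+12),0,.4,(0,0,255))
cv2.imwrite(f"pics/{n}.png",g)
E
python3 look.py c1a 560 20
```

```text
time: 6.37
ee_pos: [505.0, 22.0, 12.4]
eef_rot: [0.999, -0.042, -0.0, -0.0]
wrist_force: [-0.3, -0.4, 0.2]
grip_width: 0.0
gripper_force: 0.2
time: 6.78
ee_pos: [525.1, 23.9, 12.2]
eef_rot: [0.999, -0.042, -0.0, -0.0]
wrist_force: [-0.9, -1.0, -0.3]
grip_width: -0.001
gripper_force: 0.1
```

View pics/c1a.png

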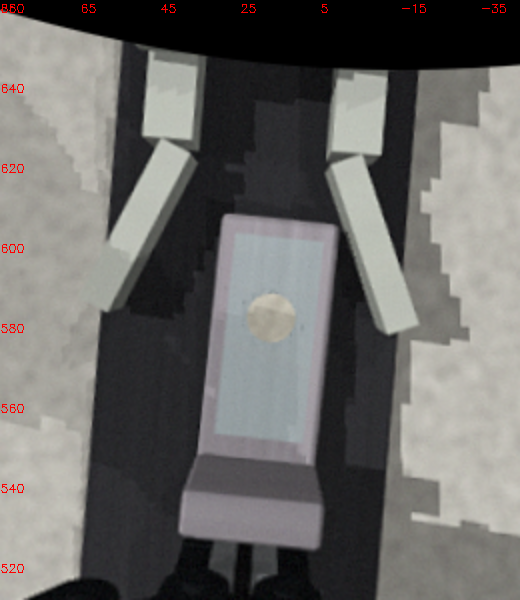

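Carrier 1 is squared up with its lane, about 4 mm to the right of centre, with the nose corner near the right flare at (336,228). I'll push slowly with a leftward drift.

```bash
python3 -m handwheel '[[0.002,0.0005,0,0],[0.004,0.001,0,0],[0.006,0.0015,0,0],[0.008,0.002,0,0],[0.01,0.0025,0,0]]'
python3 -m handwheel '[[0.002,0.0002,0,0],[0.004,0.0003,0,0],[0.006,0.0003,0,0],[0.008,0.0003,0,0],[0.01,0.0002,0,0]]'
python3 look.py c1b 580 20
```

```text
time: 7.25
ee_pos: [534.7, 26.4, 12.3]
eef_rot: [0.999, -0.042, -0.0, -0.0]
wrist_force: [-0.3, -0.1, 0.0]
grip_width: 0.001
gripper_force: 0.1
time: 7.67
ee_pos: [544.9, 26.6, 12.3]
eef_rot: [0.999, -0.042, -0.0, -0.0]
wrist_force: [-0.1, -0.2, 0.3]
grip_width: -0.003
gripper_force: 0.1
```

View pics/c1b.png

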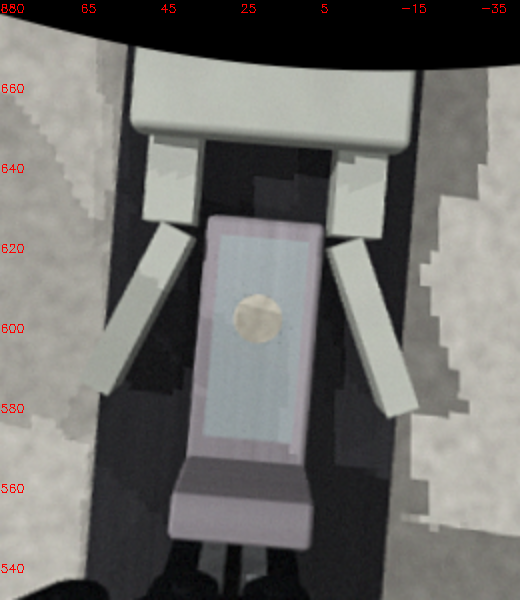

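Nose is centred between the rails. I'll push on along the lane.

```bash
python3 -m handwheel '[[0.004,-0.0003,0,0],[0.008,-0.0006,0,0],[0.012,-0.0009,0,0],[0.016,-0.0012,0,0],[0.02,-0.0015,0,0]]'
python3 -m handwheel '[[0.0015,-0.0001,0,0],[0.003,-0.0002,0,0],[0.0045,-0.0003,0,0],[0.006,-0.0004,0,0],[0.0075,-0.0005,0,0]]'
```

```text
time: 8.13
ee_pos: [565.3, 25.0, 12.3]
eef_rot: [0.999, -0.042, 0.0, 0.0]
wrist_force: [-0.6, -0.5, 0.2]
grip_width: -0.002
gripper_force: 0.2
time: 8.55
ee_pos: [572.1, 24.6, 12.3]
eef_rot: [0.999, -0.042, -0.0, -0.0]
wrist_force: [-0.9, -0.1, -0.1]
grip_width: -0.003
gripper_force: 0.1
```

```bash
python3 -m handwheel '[[0.001,-0.0001,0,0],[0.002,-0.0002,0,0],[0.003,-0.0002,0,0],[0.004,-0.0003,0,0],[0.005,-0.0004,0,0]]'
```

```text
time: 8.97
ee_pos: [577.2, 24.2, 12.3]
eef_rot: [0.999, -0.042, -0.0, -0.0]
wrist_force: [-0.3, 0.4, 1.2]
grip_width: 0.003
gripper_force: 0.1
```

```bash
python3 -m handwheel '[[0.001,-0.0001,0,0],[0.002,-0.0002,0,0],[0.003,-0.0002,0,0],[0.004,-0.0003,0,0],[0.005,-0.0004,0,0]]'
```

```text
time: 9.38
ee_pos: [582.3, 23.8, 12.3]
eef_rot: [0.999, -0.042, -0.0, -0.0]
wrist_force: [0.1, -0.2, 0.9]
grip_width: 0.0
gripper_force: 0.1
```

```bash
python3 -m handwheel '[[0.001,-0.0001,0,0],[0.002,-0.0002,0,0],[0.003,-0.0002,0,0],[0.004,-0.0003,0,0],[0.005,-0.0004,0,0]]'
```

```text
time: 9.8
ee_pos: [587.3, 23.4, 12.3]
eef_rot: [0.999, -0.042, 0.0, -0.0]
wrist_force: [-0.5, -0.2, 0.7]
grip_width: 0.001
gripper_force: 0.1
```

```bash
python3 -m handwheel '[[0.001,-0.0001,0,0],[0.002,-0.0002,0,0],[0.003,-0.0002,0,0],[0.004,-0.0003,0,0],[0.005,-0.0004,0,0]]'
```

```text
time: 10.22
ee_pos: [592.3, 23.0, 12.3]
eef_rot: [0.999, -0.042, -0.0, -0.0]
wrist_force: [-0.6, -0.5, -0.3]
grip_width: -0.002
gripper_force: 0.1
```

```bash
python3 -m handwheel '[[0.001,-0.0001,0,0],[0.002,-0.0002,0,0],[0.003,-0.0002,0,0],[0.004,-0.0003,0,0],[0.005,-0.0004,0,0]]'
```

```text
time: 10.63
ee_pos: [597.3, 22.6, 12.3]
eef_rot: [0.999, -0.042, -0.0, -0.0]
wrist_force: [0.3, 0.6, 0.7]
grip_width: -0.001
gripper_force: 0.1
```

```bash
python3 -m handwheel '[[0.001,-0.0001,0,0],[0.002,-0.0002,0,0],[0.003,-0.0002,0,0],[0.004,-0.0003,0,0],[0.005,-0.0004,0,0]]'
```

```text
time: 11.05
ee_pos: [601.0, 22.3, 12.1]
eef_rot: [0.999, -0.042, -0.001, -0.0]
wrist_force: [-2.9, -0.4, 1.5]
grip_width: -0.001
gripper_force: 1.5
```

Pin contact felt at about TCP x=600. I'll continue.

```bash
python3 -m handwheel '[[0.001,-0.0001,0,0],[0.002,-0.0002,0,0],[0.003,-0.0002,0,0],[0.004,-0.0003,0,0],[0.005,-0.0004,0,0]]'
```

```text
time: 11.47
ee_pos: [606.9, 21.8, 12.1]
eef_rot: [0.999, -0.042, -0.0, -0.0]
wrist_force: [-2.7, 0.0, 0.1]
grip_width: 0.004
gripper_force: 1.5
```

```bash
python3 -m handwheel '[[0.001,-0.0001,0,0],[0.002,-0.0002,0,0],[0.003,-0.0002,0,0],[0.003,-0.0002,0,0],[0.003,-0.0002,0,0]]'
```

```text
time: 11.88
ee_pos: [610.6, 21.5, 12.3]
eef_rot: [0.999, -0.042, 0.0, 0.0]
wrist_force: [-1.3, 0.8, -1.2]
grip_width: 0.0
gripper_force: 1.1
```

```bash
python3 -m handwheel '[[0.001,-0.0001,0,0],[0.002,-0.0002,0,0],[0.002,-0.0002,0,0],[0.002,-0.0002,0,0],[0.002,-0.0002,0,0]]'
```

```text
time: 12.3
ee_pos: [611.4, 21.4, 12.2]
eef_rot: [0.999, -0.042, -0.001, -0.0]
wrist_force: [-5.0, 0.6, 0.2]
grip_width: -0.001
gripper_force: 2.4
```

```bash
python3 -m handwheel '[[0.001,-0.0001,0,0],[0.0015,-0.0001,0,0],[0.0015,-0.0001,0,0],[0.0015,-0.0001,0,0],[0.0015,-0.0001,0,0]]'
```

```text
time: 12.72
ee_pos: [612.1, 21.4, 12.1]
eef_rot: [0.999, -0.042, -0.002, -0.0]
wrist_force: [-6.9, 0.5, 1.8]
grip_width: 0.001
gripper_force: 3.2
```

Force rises about 2.7 N per mm, which is rubber against the stop, so carrier 1 is home. I'll back off gently and go to dock 2.

```bash
python3 -m handwheel '[[-0.001,0.0001,0,0],[-0.002,0.0002,0,0],[-0.004,0.0003,0,0],[-0.008,0.0006,0,0],[-0.02,0.0015,0,0]]'
python3 -m handwheel '[[-0.01,0,0.03,0],[-0.02,0,0.065,0],[-0.03,-0.01,0.1,0],[-0.05,-0.03,0.13,0],[-0.07,-0.055,0.14,0]]'
python3 -m handwheel '[[-0.016,-0.031,0,0],[-0.032,-0.062,0,0],[-0.048,-0.093,0,0],[-0.064,-0.124,0,0],[-0.08,-0.155,0,0]]'
python3 -m handwheel '[[0,-0.002,0,0],[0,-0.002,0,0],[0,-0.002,0,0],[0,-0.002,0,0],[0,-0.002,0,0]]'
python3 - <<'E'
from h import *
a=wortho(16);cv2.imwrite("wo2.png",a[:,:,::-1])
g=a[480:860,880:1300,::-1].copy()
for k in range(0,420,40):cv2.putText(g,str(int(350-(880+k)/2)),(k,8),0,.3,(0,0,255))
for k in range(0,380,40):cv2.putText(g,str(int(900-(480+k)/2)),(0,k+8),0,.3,(0,0,255))
cv2.imwrite("pics/c2a.png",cv2.resize(g,None,fx=1.5,fy=1.5))
cv2.imwrite("pics/all1.png",cv2.resize(a[250:950,100:1300,::-1],(800,467)))
o=get_obs();print(o["ee_pos"],camera_params("wrist")["hand_eye"][:3,3])
E
```

```text
time: 13.13
ee_pos: [598.4, 22.0, 13.3]
eef_rot: [0.999, -0.043, 0.005, 0.0]
wrist_force: [0.8, -0.7, 0.3]
grip_width: -0.002
gripper_force: 0.0
time: 13.55
ee_pos: [528.4, -33.0, 157.4]
eef_rot: [0.999, -0.041, 0.007, 0.001]
wrist_force: [0.1, -0.9, -0.6]
grip_width: 0.0
gripper_force: 0.0
time: 13.97
ee_pos: [444.9, -190.0, 153.4]
eef_rot: [0.999, -0.042, 0.003, 0.002]
wrist_force: [1.1, -0.3, 0.1]
grip_width: -0.002
gripper_force: 0.0
time: 14.38
ee_pos: [444.5, -188.2, 152.4]
eef_rot: [0.999, -0.041, 0.0, 0.0]
wrist_force: [0.3, 0.3, 0.6]
grip_width: 0.002
gripper_force: 0.0
[ 444.37796499 -188.14997296  152.37437498] [  70.22506689    0.20987794 -143.11943961]
```

View pics/c2a.png

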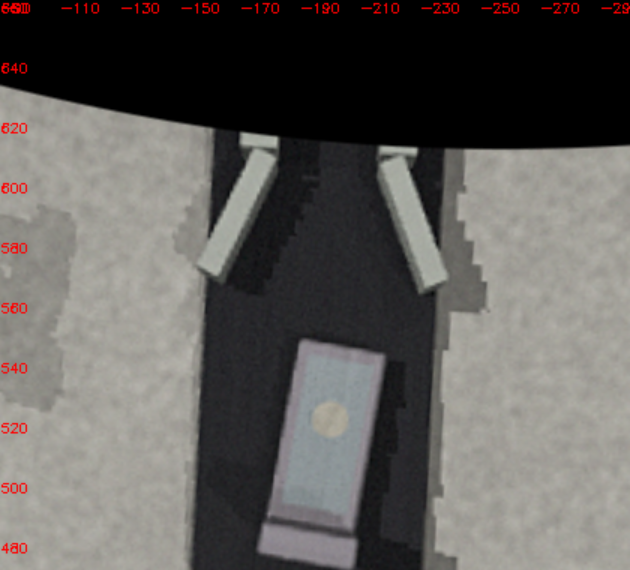

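Carrier 2: nose mid at crop (343,346) is (545,-204), yaw -9.5°. Flare tips at (211,275) and (433,287) put the lane at y≈-197 for x=566, angle about -2.8°. Descending behind its tab.

```bash
python3 -m handwheel '[[0.001,-0.002,-0.028,1],[0.001,-0.004,-0.056,2],[0.001,-0.004,-0.084,2],[0.001,-0.004,-0.112,2],[0.001,-0.004,-0.14,2]]'
python3 -m handwheel '[[0.003,0,0,0],[0.006,0,0,0],[0.009,0,0,0],[0.012,0,0,0],[0.015,0,0,0]]'
python3 -m handwheel '[[0.003,-0.0002,0,0],[0.006,-0.0003,0,0],[0.009,-0.0004,0,0],[0.012,-0.0006,0,0],[0.015,-0.0007,0,0]]'
python3 -m handwheel '[[0.004,-0.0002,0,0],[0.008,-0.0004,0,0],[0.012,-0.0006,0,0],[0.016,-0.0008,0,0],[0.02,-0.001,0,0]]'
cat > chk.py <<'E'
import sys
from h import *
# carrier slab (pinkish/bluish bright) outline in the wrist ortho near given centre
cx,cy,ang=map(float,sys.argv[1:4])
a=wortho(16);r,c=int((X1-cx)*2),int((Y1-cy)*2)
g=a[max(r-200,0):r+100,c-130:c+130,::-1];cv2.imwrite("pics/"+sys.argv[4]+".png",cv2.resize(g,None,fx=2,fy=2))
E
python3 look.py c2b 545 -195
```

```text
time: 14.85
ee_pos: [445.5, -192.5, 11.2]
eef_rot: [1.0, -0.024, 0.001, 0.0]
wrist_force: [-0.1, 0.1, 0.3]
grip_width: 0.003
gripper_force: 0.0
time: 15.27
ee_pos: [461.3, -193.8, 14.1]
eef_rot: [1.0, -0.025, 0.002, 0.001]
wrist_force: [-0.0, -0.0, -0.3]
grip_width: 0.0
gripper_force: 0.0
time: 15.68
ee_pos: [474.9, -194.0, 12.5]
eef_rot: [1.0, -0.025, 0.0, 0.0]
wrist_force: [-0.4, 0.2, 0.1]
grip_width: 0.001
gripper_force: 0.2
time: 16.1
ee_pos: [495.1, -195.0, 12.2]
eef_rot: [1.0, -0.025, -0.0, -0.0]
wrist_force: [0.0, 0.1, -0.4]
grip_width: 0.001
gripper_force: 0.2
```

View pics/c2b.png

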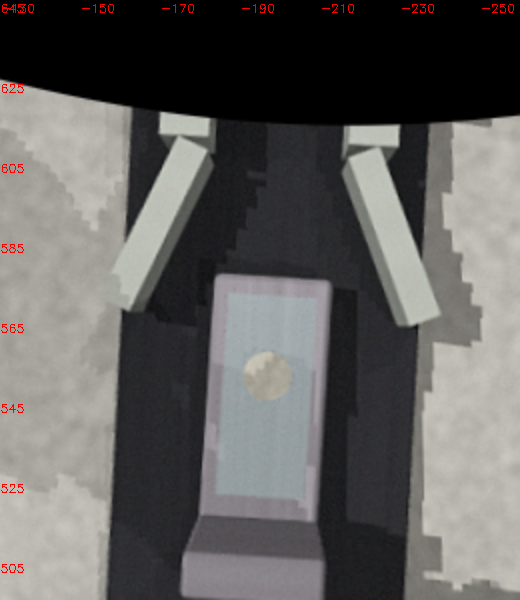

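Carrier 2 is squared and centred on its lane (nose mid col 273, lane about 272).

```bash
python3 -m handwheel '[[0.004,-0.0002,0,0],[0.008,-0.0004,0,0],[0.012,-0.0006,0,0],[0.016,-0.0008,0,0],[0.02,-0.001,0,0]]'
python3 -m handwheel '[[0.003,-0.0002,0,0],[0.006,-0.0003,0,0],[0.009,-0.0005,0,0],[0.012,-0.0006,0,0],[0.015,-0.0008,0,0]]'
```

```text
time: 16.57
ee_pos: [515.1, -195.9, 12.3]
eef_rot: [1.0, -0.025, -0.0, -0.0]
wrist_force: [0.0, -0.7, 0.8]
grip_width: 0.003
gripper_force: 0.2
time: 16.98
ee_pos: [529.9, -196.7, 12.3]
eef_rot: [1.0, -0.025, -0.0, -0.0]
wrist_force: [-0.3, -0.6, 0.3]
grip_width: -0.001
gripper_force: 0.2
```

```bash
python3 look.py c2c 580 -198; python3 -c "
import cv2;a=cv2.imread('pics/c2c.png');b=cv2.imread('pics/all1.png');print(a.shape)"; python3 -m handwheel '[[0.003,-0.0002,0,0],[0.006,-0.0003,0,0],[0.009,-0.0005,0,0],[0.012,-0.0006,0,0],[0.015,-0.0008,0,0]]'
```

```text
(600, 520, 3)
time: 17.45
ee_pos: [545.0, -197.6, 12.3]
eef_rot: [1.0, -0.025, 0.0, -0.0]
wrist_force: [-0.1, -0.4, -0.7]
grip_width: -0.0
gripper_force: 0.2
```

```bash
python3 -m handwheel '[[0.002,-0.0001,0,0],[0.004,-0.0002,0,0],[0.006,-0.0003,0,0],[0.008,-0.0004,0,0],[0.01,-0.0005,0,0]]'
python3 -m handwheel '[[0.001,-0.0001,0,0],[0.002,-0.0001,0,0],[0.003,-0.0002,0,0],[0.004,-0.0002,0,0],[0.005,-0.0003,0,0]]'
```

```text
time: 17.87
ee_pos: [554.8, -198.0, 12.3]
eef_rot: [1.0, -0.025, -0.0, -0.0]
wrist_force: [-0.4, 0.3, -0.2]
grip_width: -0.003
gripper_force: 0.2
time: 18.28
ee_pos: [559.7, -198.3, 12.3]
eef_rot: [1.0, -0.025, -0.0, -0.0]
wrist_force: [-0.1, 0.2, 0.7]
grip_width: -0.003
gripper_force: 0.2
```

```bash
python3 -m handwheel '[[0.001,-0.0001,0,0],[0.002,-0.0001,0,0],[0.003,-0.0002,0,0],[0.004,-0.0002,0,0],[0.005,-0.0003,0,0]]'
```

```text
time: 18.7
ee_pos: [564.8, -198.6, 12.3]
eef_rot: [1.0, -0.025, -0.0, -0.0]
wrist_force: [-0.4, -0.6, 0.9]
grip_width: -0.002
gripper_force: 0.2
```

```bash
python3 -m handwheel '[[0.001,-0.0001,0,0],[0.002,-0.0001,0,0],[0.003,-0.0002,0,0],[0.004,-0.0002,0,0],[0.005,-0.0003,0,0]]'
```

```text
time: 19.12
ee_pos: [569.8, -198.9, 12.3]
eef_rot: [1.0, -0.025, 0.0, -0.0]
wrist_force: [0.2, 0.2, -0.7]
grip_width: -0.001
gripper_force: 0.2
```

```bash
python3 -m handwheel '[[0.001,-0.0001,0,0],[0.002,-0.0001,0,0],[0.003,-0.0002,0,0],[0.004,-0.0002,0,0],[0.005,-0.0003,0,0]]'
```

```text
time: 19.53
ee_pos: [574.8, -199.2, 12.3]
eef_rot: [1.0, -0.025, 0.0, 0.0]
wrist_force: [-0.9, 0.5, 0.4]
grip_width: 0.002
gripper_force: 0.2
```

```bash
python3 -m handwheel '[[0.001,-0.0001,0,0],[0.002,-0.0001,0,0],[0.003,-0.0002,0,0],[0.004,-0.0002,0,0],[0.005,-0.0003,0,0]]'
```

```text
time: 19.95
ee_pos: [579.8, -199.5, 12.3]
eef_rot: [1.0, -0.025, 0.0, -0.0]
wrist_force: [-0.1, 0.5, 0.4]
grip_width: -0.001
gripper_force: 0.2
```

```bash
python3 -m handwheel '[[0.001,-0.0001,0,0],[0.002,-0.0001,0,0],[0.003,-0.0002,0,0],[0.004,-0.0002,0,0],[0.005,-0.0003,0,0]]'
```

```text
time: 20.37
ee_pos: [584.8, -199.8, 12.3]
eef_rot: [1.0, -0.025, 0.0, -0.0]
wrist_force: [-0.6, -0.3, -0.1]
grip_width: 0.0
gripper_force: 0.2
```

```bash
python3 -m handwheel '[[0.001,-0.0001,0,0],[0.002,-0.0001,0,0],[0.003,-0.0002,0,0],[0.004,-0.0002,0,0],[0.005,-0.0003,0,0]]'
```

```text
time: 20.78
ee_pos: [588.7, -199.8, 12.1]
eef_rot: [1.0, -0.025, -0.001, -0.0]
wrist_force: [-3.2, 0.3, 1.8]
grip_width: -0.0
gripper_force: 1.6
```

```bash
python3 -m handwheel '[[0.001,-0.0001,0,0],[0.002,-0.0001,0,0],[0.003,-0.0002,0,0],[0.004,-0.0002,0,0],[0.005,-0.0003,0,0]]'
```

```text
time: 21.2
ee_pos: [594.5, -200.3, 12.1]
eef_rot: [1.0, -0.025, -0.0, -0.0]
wrist_force: [-3.1, 0.2, -0.4]
grip_width: 0.004
gripper_force: 1.6
```

```bash
python3 -m handwheel '[[0.001,-0.0001,0,0],[0.002,-0.0001,0,0],[0.003,-0.0002,0,0],[0.004,-0.0002,0,0],[0.004,-0.0002,0,0]]'
```

```text
time: 21.62
ee_pos: [598.6, -200.5, 12.2]
eef_rot: [1.0, -0.025, -0.0, -0.0]
wrist_force: [-3.9, 0.8, -0.6]
grip_width: 0.002
gripper_force: 1.7
```

```bash
python3 -m handwheel '[[0.001,0,0,0],[0.002,-0.0001,0,0],[0.002,-0.0001,0,0],[0.002,-0.0001,0,0],[0.002,-0.0001,0,0]]'
```

```text
time: 22.03
ee_pos: [599.4, -200.4, 12.2]
eef_rot: [1.0, -0.025, -0.001, -0.0]
wrist_force: [-6.3, -0.2, 1.1]
grip_width: -0.002
gripper_force: 2.9
```

```bash
python3 -m handwheel '[[0.001,0,0,0],[0.001,0,0,0],[0.001,0,0,0],[0.001,0,0,0],[0.001,0,0,0]]'
```

```text
time: 22.45
ee_pos: [599.8, -200.3, 12.2]
eef_rot: [1.0, -0.025, -0.002, -0.001]
wrist_force: [-6.3, 0.4, 1.1]
grip_width: 0.001
gripper_force: 3.5
```

Carrier 2 is home, with force rising past 6 N at the stop. Moving to dock 3.

```bash
python3 -m handwheel '[[-0.001,0.0001,0,0],[-0.002,0.0001,0,0],[-0.004,0.0002,0,0],[-0.008,0.0004,0,0],[-0.02,0.001,0,0]]'
python3 -m handwheel '[[-0.01,0,0.03,0],[-0.02,0,0.065,0],[-0.03,0.01,0.1,0],[-0.05,0.03,0.13,0],[-0.07,0.055,0.14,0]]'
python3 -m handwheel '[[-0.007,0.038,0,-1],[-0.014,0.076,0,-2],[-0.021,0.114,0,-3],[-0.028,0.152,0,-4],[-0.035,0.19,0,-5]]'
python3 -m handwheel '[[-0.007,0.038,0,0],[-0.014,0.076,0,0],[-0.021,0.114,0,0],[-0.028,0.152,0,0],[-0.035,0.187,0,0]]'
python3 -m handwheel '[[0,0,0,0],[0,0,0,0],[0,0,0,0],[0,0,0,0],[0,0,0,0]]'
python3 - <<'E'
from h import *
a=wortho(16);cv2.imwrite("wo3.png",a[:,:,::-1])
g=a[480:860,100:520,::-1].copy()
for k in range(0,420,40):cv2.putText(g,str(int(350-(100+k)/2)),(k,8),0,.3,(0,0,255))
for k in range(0,380,40):cv2.putText(g,str(int(900-(480+k)/2)),(0,k+8),0,.3,(0,0,255))
cv2.imwrite("pics/c3a.png",cv2.resize(g,None,fx=1.5,fy=1.5))
E
```

```text
time: 22.87
ee_pos: [585.5, -201.3, 13.2]
eef_rot: [1.0, -0.025, 0.004, 0.002]
wrist_force: [0.3, 0.5, -0.1]
grip_width: 0.003
gripper_force: 0.0
time: 23.28
ee_pos: [516.4, -147.7, 157.4]
eef_rot: [1.0, -0.026, 0.007, 0.003]
wrist_force: [0.7, 0.5, 0.6]
grip_width: -0.002
gripper_force: 0.0
time: 23.7
ee_pos: [478.4, 46.7, 153.3]
eef_rot: [0.998, -0.07, 0.003, -0.0]
wrist_force: [0.2, 0.3, -0.3]
grip_width: -0.005
gripper_force: 0.0
time: 24.12
ee_pos: [443.1, 235.1, 153.3]
eef_rot: [0.998, -0.069, 0.003, -0.001]
wrist_force: [1.2, 0.0, -0.5]
grip_width: -0.001
gripper_force: 0.0
time: 24.53
ee_pos: [442.6, 231.1, 152.5]
eef_rot: [0.998, -0.07, 0.0, -0.0]
wrist_force: [-0.3, -0.0, -0.1]
grip_width: 0.003
gripper_force: 0.0
```

View pics/c3a.png

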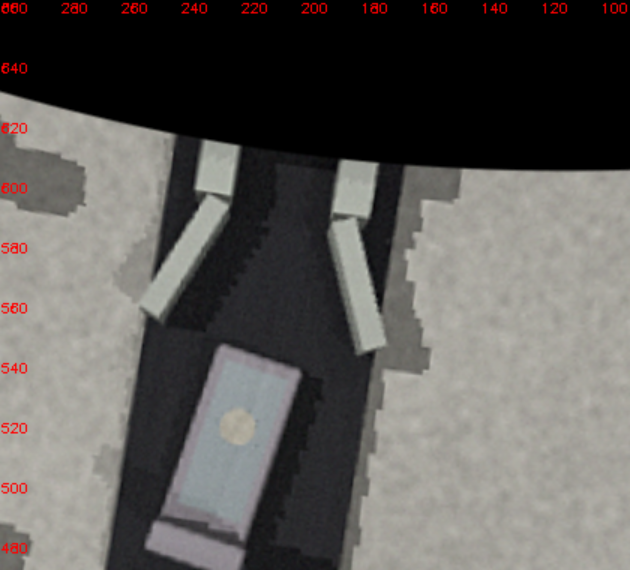

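Carrier 3: nose mid at crop (260,360) is (540,213) and tail mid is (474,235), yaw -18°. Lane angle is -9°, mouth at (549,213). The tail is about 10 mm left of the lane, so I'll first nudge it right from its left side. My 10 views are used up, so from here I check numerically. First I'll test a slab fit on this saved view.

```bash
cat > slab.py <<'E'
import sys
from h import *
def slab(a,org=(608.6,203.8),ang=-9.0,lo=-140,hi=-15,half=20):
    # a: BGR ortho z=16; slab = bright pixels in lane between flares; nose edge and long edges by scan lines in the dock frame
    f=np.array([np.cos(np.radians(ang)),np.sin(np.radians(ang))]);l=np.array([-f[1],f[0]])
    s=np.arange(lo,hi,.5);q=np.arange(-33,33.1,.5)
    P=np.array(org)+s[:,None,None]*f+q[None,:,None]*l
    g=cv2.remap(a.mean(2).astype(np.float32),((Y1-P[...,1])*2).astype(np.float32),((X1-P[...,0])*2).astype(np.float32),cv2.INTER_LINEAR)
    m=(g>75).astype(np.uint8)
    # restrict to the free space inside the flare
    hw=np.where(s<-60,33,np.where(s<-20,33-(s+60)*.425,16))-0
    m[np.abs(q)[None,:]>hw[:,None]-3]=0
    m=cv2.morphologyEx(m,cv2.MORPH_OPEN,np.ones((9,9),np.uint8))
    k,lab,st,ce=cv2.connectedComponentsWithStats(m);j=1+np.argmax(st[1:,4]);b=lab==j
    rows=np.where(b.any(1))[0];top=rows.max()
    sel=range(top-80,top-16);L=[];R=[]
    for r in sel:
        c=np.where(b[r])[0]
        if len(c):R.append((s[r],q[c.min()]));L.append((s[r],q[c.max()]))
    pl,pr=[np.polyfit(*np.array(z).T,1) for z in(L,R)]
    yaw=np.degrees(np.arctan((pl[0]+pr[0])/2));n=s[top]
    print("nose along",n,"yaw rel",round(yaw,1),np.round(np.degrees(np.arctan([pl[0],pr[0]])),1),"lat nose",round((np.polyval(pl,n)+np.polyval(pr,n))/2,1),"lat tail",round((np.polyval(pl,n-70)+np.polyval(pr,n-70))/2,1),"width",round((np.polyval(pl,n-25)-np.polyval(pr,n-25)),1))
if __name__=="__main__":
    slab(cv2.imread(sys.argv[1]) if len(sys.argv)>1 else wortho(16))
E
python3 slab.py wo3.png
python3 -m handwheel '[[0.008,0.009,0,-1],[0.016,0.018,0,-1],[0.024,0.027,0,-1],[0.032,0.036,0,-1],[0.039,0.044,0,-1]]'
python3 -m handwheel '[[0,0,-0.028,0],[0,0,-0.056,0],[0,0,-0.084,0],[0,0,-0.112,0],[0,0,-0.14,0]]'
python3 -m handwheel '[[0,-0.001,0,0],[0,-0.002,0,0],[0,-0.003,0,0],[0,-0.004,0,0],[0,-0.005,0,0]]'
```

```text
nose along -66.5 yaw rel -9.8 [-9.9 -9.7] lat nose -1.5 lat tail 10.7 width 29.4
time: 25.0
ee_pos: [481.9, 275.6, 152.3]
eef_rot: [0.997, -0.078, 0.0, -0.0]
wrist_force: [-0.2, 0.2, -0.3]
grip_width: -0.002
gripper_force: 0.0
time: 25.42
ee_pos: [481.6, 275.2, 11.2]
eef_rot: [0.997, -0.078, 0.0, -0.0]
wrist_force: [-0.3, 0.2, -0.2]
grip_width: -0.0
gripper_force: 0.0
time: 25.83
ee_pos: [482.1, 271.4, 14.2]
eef_rot: [0.997, -0.077, 0.002, -0.001]
wrist_force: [-0.1, 0.4, -0.8]
grip_width: 0.002
gripper_force: 0.0
```

The fit works: lat nose -1.5, tail +10.7, width 29.4. Nudging right.

```bash
python3 -m handwheel '[[0,-0.0015,0,0],[0,-0.003,0,0],[0,-0.0045,0,0],[0,-0.006,0,0],[0,-0.0075,0,0]]'
python3 slab.py
python3 -m handwheel '[[0,-0.0015,0,0],[0,-0.003,0,0],[0,-0.0045,0,0],[0,-0.005,0,0],[0,-0.005,0,0]]'
python3 slab.py
```

```text
time: 26.25
ee_pos: [480.7, 263.6, 12.5]
eef_rot: [0.997, -0.077, 0.0, -0.0]
wrist_force: [0.8, 0.2, -0.2]
grip_width: -0.0
gripper_force: 0.0
nose along -66.0 yaw rel -9.8 [-9.8 -9.8] lat nose -1.0 lat tail 11.1 width 30.8
time: 26.72
ee_pos: [480.7, 258.6, 12.2]
eef_rot: [0.997, -0.077, -0.0, 0.0]
wrist_force: [-0.2, -0.4, -0.1]
grip_width: 0.003
gripper_force: 0.0
nose along -66.0 yaw rel -4.4 [-4.2 -4.5] lat nose 0.5 lat tail 5.9 width 30.1
```

```bash
python3 -m handwheel '[[0,-0.0015,0,0],[0,-0.003,0,0],[0,-0.0045,0,0],[0,-0.0045,0,0],[0,-0.0045,0,0]]'
python3 slab.py
```

```text
time: 27.18
ee_pos: [480.7, 254.1, 12.3]
eef_rot: [0.997, -0.077, -0.0, 0.0]
wrist_force: [-0.2, 0.4, 0.1]
grip_width: 0.002
gripper_force: 0.0
nose along -66.0 yaw rel 0.2 [0.1 0.3] lat nose 1.6 lat tail 1.3 width 29.9
```

Squared and centred. Now I'll go around behind the tab and push along the lane.

```bash
python3 -m handwheel '[[0,0.008,0,0],[-0.015,0.01,0,0],[-0.03,0.01,0,0],[-0.03,0.01,0,0],[-0.03,0.004,0,0]]'
python3 -m handwheel '[[0,-0.01,0,0],[0,-0.02,0,0],[0,-0.028,0,0],[0,-0.028,0,0],[0,-0.028,0,0]]'
```

```text
time: 27.65
ee_pos: [450.6, 259.3, 12.4]
eef_rot: [0.997, -0.076, 0.0, -0.0]
wrist_force: [0.4, 0.9, 0.2]
grip_width: 0.004
gripper_force: 0.0
time: 28.07
ee_pos: [451.3, 229.3, 12.3]
eef_rot: [0.997, -0.078, 0.0, -0.0]
wrist_force: [0.6, -0.6, 0.2]
grip_width: 0.003
gripper_force: 0.0
```

```bash
python3 -m handwheel '[[0.004,-0.0006,0,0],[0.008,-0.0013,0,0],[0.012,-0.0019,0,0],[0.016,-0.0025,0,0],[0.02,-0.0032,0,0]]'
python3 -m handwheel '[[0.003,-0.0006,0,0],[0.006,-0.0011,0,0],[0.009,-0.0016,0,0],[0.012,-0.0022,0,0],[0.015,-0.0026,0,0]]'
python3 slab.py
```

```text
time: 28.48
ee_pos: [471.1, 227.2, 12.3]
eef_rot: [0.997, -0.077, -0.0, -0.0]
wrist_force: [-1.5, 0.8, 1.3]
grip_width: -0.001
gripper_force: 0.3
time: 28.9
ee_pos: [485.9, 224.4, 12.3]
eef_rot: [0.997, -0.077, -0.0, 0.0]
wrist_force: [-0.7, -0.2, 0.6]
grip_width: -0.003
gripper_force: 0.2
nose along -43.5 yaw rel 0.0 [-0.  0.] lat nose 0.0 lat tail 0.0 width 29.0
```

```bash
python3 -m handwheel '[[0.003,-0.0005,0,0],[0.006,-0.0009,0,0],[0.009,-0.0014,0,0],[0.012,-0.0019,0,0],[0.015,-0.0024,0,0]]'
python3 slab.py
python3 -m handwheel '[[0.003,-0.0005,0,0],[0.006,-0.0009,0,0],[0.009,-0.0014,0,0],[0.012,-0.0019,0,0],[0.015,-0.0024,0,0]]'
```

```text
time: 29.37
ee_pos: [501.0, 222.0, 12.3]
eef_rot: [0.997, -0.077, -0.0, 0.0]
wrist_force: [-0.2, 0.2, 0.3]
grip_width: -0.001
gripper_force: 0.2
nose along -28.5 yaw rel 0.0 [ 0. -0.] lat nose 0.0 lat tail 0.0 width 29.0
time: 29.83
ee_pos: [516.0, 219.6, 12.3]
eef_rot: [0.997, -0.077, 0.0, -0.0]
wrist_force: [-0.4, -0.4, 0.6]
grip_width: 0.001
gripper_force: 0.2
```

```bash
python3 -m handwheel '[[0.003,-0.0005,0,0],[0.006,-0.0009,0,0],[0.009,-0.0014,0,0],[0.012,-0.0019,0,0],[0.015,-0.0024,0,0]]'
python3 -m handwheel '[[0.002,-0.0003,0,0],[0.004,-0.0006,0,0],[0.006,-0.0009,0,0],[0.008,-0.0012,0,0],[0.01,-0.0016,0,0]]'
```

```text
time: 30.25
ee_pos: [531.0, 217.2, 12.3]
eef_rot: [0.997, -0.077, -0.0, 0.0]
wrist_force: [-1.6, 0.7, -1.1]
grip_width: 0.002
gripper_force: 0.2
time: 30.67
ee_pos: [540.8, 215.7, 12.3]
eef_rot: [0.997, -0.077, -0.0, 0.0]
wrist_force: [-0.8, 0.3, 0.7]
grip_width: 0.001
gripper_force: 0.3
```

```bash
python3 -m handwheel '[[0.001,-0.0002,0,0],[0.002,-0.0003,0,0],[0.003,-0.0005,0,0],[0.004,-0.0006,0,0],[0.005,-0.0008,0,0]]'
```

```text
time: 31.08
ee_pos: [545.7, 214.9, 12.3]
eef_rot: [0.997, -0.077, -0.0, 0.0]
wrist_force: [-0.7, -0.7, -0.5]
grip_width: 0.002
gripper_force: 0.3
```

```bash
python3 -m handwheel '[[0.001,-0.0002,0,0],[0.002,-0.0003,0,0],[0.003,-0.0005,0,0],[0.004,-0.0006,0,0],[0.005,-0.0008,0,0]]'
```

```text
time: 31.5
ee_pos: [550.8, 214.0, 12.3]
eef_rot: [0.997, -0.077, -0.0, -0.0]
wrist_force: [-0.9, 0.1, 0.0]
grip_width: -0.0
gripper_force: 0.3
```

```bash
python3 -m handwheel '[[0.001,-0.0002,0,0],[0.002,-0.0003,0,0],[0.003,-0.0005,0,0],[0.004,-0.0006,0,0],[0.005,-0.0008,0,0]]'
```

```text
time: 31.92
ee_pos: [555.8, 213.3, 12.3]
eef_rot: [0.997, -0.077, -0.0, -0.0]
wrist_force: [-0.7, -0.2, 0.6]
grip_width: -0.003
gripper_force: 0.3
```

```bash
python3 -m handwheel '[[0.001,-0.0002,0,0],[0.002,-0.0003,0,0],[0.003,-0.0005,0,0],[0.004,-0.0006,0,0],[0.005,-0.0008,0,0]]'
```

```text
time: 32.33
ee_pos: [559.5, 212.5, 12.1]
eef_rot: [0.997, -0.077, -0.001, 0.0]
wrist_force: [-4.6, -0.0, 1.2]
grip_width: 0.001
gripper_force: 1.7
```

```bash
python3 -m handwheel '[[0.001,-0.0002,0,0],[0.002,-0.0003,0,0],[0.003,-0.0005,0,0],[0.004,-0.0006,0,0],[0.005,-0.0008,0,0]]'
```

```text
time: 32.75
ee_pos: [565.5, 211.6, 12.1]
eef_rot: [0.997, -0.077, -0.0, 0.0]
wrist_force: [-3.7, 0.5, 0.0]
grip_width: 0.001
gripper_force: 1.6
```

```bash
python3 -m handwheel '[[0.001,-0.0002,0,0],[0.002,-0.0003,0,0],[0.003,-0.0005,0,0],[0.004,-0.0006,0,0],[0.004,-0.0006,0,0]]'
```

```text
time: 33.17
ee_pos: [569.4, 211.0, 12.2]
eef_rot: [0.997, -0.077, -0.0, 0.0]
wrist_force: [-3.2, 1.8, -0.2]
grip_width: 0.002
gripper_force: 1.9
```

```bash
python3 -m handwheel '[[0.001,-0.0002,0,0],[0.002,-0.0003,0,0],[0.002,-0.0003,0,0],[0.002,-0.0003,0,0],[0.002,-0.0003,0,0]]'
```

```text
time: 33.58
ee_pos: [570.2, 210.8, 12.1]
eef_rot: [0.997, -0.077, -0.002, 0.0]
wrist_force: [-5.9, 1.6, 1.2]
grip_width: 0.001
gripper_force: 2.9
```

```bash
python3 -m handwheel '[[0.001,-0.0001,0,0],[0.001,-0.0001,0,0],[0.001,-0.0001,0,0],[0.001,-0.0001,0,0],[0.001,-0.0001,0,0]]'
```

```text
time: 34.0
ee_pos: [570.5, 210.8, 12.1]
eef_rot: [0.997, -0.077, -0.002, 0.0]
wrist_force: [-6.0, 2.2, 0.9]
grip_width: -0.0
gripper_force: 3.4
```

Carrier 3 is home too: force is again about 6 N after 11 mm past first contact. I'll retreat and check all three.

```bash
python3 -m handwheel '[[-0.001,0.0002,0,0],[-0.002,0.0003,0,0],[-0.004,0.0006,0,0],[-0.008,0.0013,0,0],[-0.02,0.0032,0,0]]'
python3 -m handwheel '[[-0.01,0,0.03,0],[-0.02,0,0.065,0],[-0.03,-0.01,0.1,0],[-0.05,-0.03,0.14,0],[-0.07,-0.05,0.18,0]]'
python3 -m handwheel '[[-0.01,-0.03,0.01,0],[-0.02,-0.06,0.02,0],[-0.03,-0.09,0.03,0],[-0.04,-0.12,0.04,0],[-0.05,-0.15,0.05,0]]'
python3 -m handwheel '[[0,0,0,0],[0,0,0,0],[0,0,0,0],[0,0,0,0],[0,0,0,0]]'
python3 - <<'E'
from h import *
o=get_obs();p,d=get_image("wrist");c=camera_params("wrist");K=c["mtx"]
T=np.eye(4);T[:3,:3]=Ro.from_quat(o["eef_rot"]).as_matrix();T[:3,3]=o["ee_pos"];T=T@c["hand_eye"]
v,u=np.mgrid[0:400,0:640];x,y=(u-K[0,2])/K[0,0],(v-K[1,2])/K[1,1];th=np.hypot(x,y)+1e-9
P=np.stack([x/th*np.tan(th)*d,y/th*np.tan(th)*d,d],-1)
Wd=P@T[:3,:3].T+T[:3,3]
for n,org,ang in((1,(642.1,18.1),-4.4),(2,(627.3,-199.7),-2.8),(3,(608.6,203.8),-9)):
    f=np.array([np.cos(np.radians(ang)),np.sin(np.radians(ang))]);e=Wd[...,:2]-org
    s=e@f;l=e@np.array([-f[1],f[0]]);m=(s>-150)&(s<-2)&(abs(l)<20)&(Wd[...,2]>33)&(Wd[...,2]<46)&(d>0)
    print(n,m.sum(),"tab top along",np.round(np.percentile(s[m],[5,50,95]),1),"lat",np.round(np.percentile(l[m],[5,95]),1),"z",round(np.median(Wd[...,2][m]),1)) if m.any() else print(n,"none")
E
```

```text
time: 34.42
ee_pos: [557.3, 213.8, 13.2]
eef_rot: [0.997, -0.078, 0.005, -0.001]
wrist_force: [-0.2, 0.2, 0.2]
grip_width: -0.006
gripper_force: 0.0
time: 34.83
ee_pos: [490.5, 169.5, 182.6]
eef_rot: [0.997, -0.077, 0.003, -0.0]
wrist_force: [0.6, 0.3, 0.1]
grip_width: 0.004
gripper_force: 0.0
time: 35.25
ee_pos: [440.0, 17.8, 231.9]
eef_rot: [0.997, -0.077, 0.003, 0.001]
wrist_force: [-0.7, -0.7, -0.1]
grip_width: -0.001
gripper_force: 0.0
time: 35.67
ee_pos: [439.0, 20.8, 230.0]
eef_rot: [0.997, -0.076, 0.0, -0.0]
wrist_force: [1.1, 0.3, -0.5]
grip_width: 0.002
gripper_force: 0.0
1 248 tab top along [-21.6 -18.6 -13.6] lat [-14.   13.3] z 40.2
2 182 tab top along [-19.  -15.6 -10.9] lat [-12.5  14.8] z 39.8
3 200 tab top along [-29.8 -25.3 -20.4] lat [-14.6  12.7] z 40.4
```

All three tabs stand in their lanes at home depths: noses at about +48, +51 and +40 mm, within the expected +25 to +50 mm given the measurement error. The arm is clear, so I'm handing in.

```bash
python3 -c "
from workcell import *
print(hand_in())"
```

```text
the job is handed in; nothing more can be done
None
```

I pushed the three carriers into their docks in order (one, two, three studs) until each met its stop, with at most about 7 N read at the wrist, and handed the job in at about 36 s with the arm clear; the bottle, jar and slide box were left alone, and no verdict came back.

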